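# Third hand at the sprung stop of a two-bay jig

### The job

Be my third hand: pick up the short steel pipe lying on the bench and lay it endwise in the open bay of the holding jig, the one the hinged leaf is not covering, low on the deck, square to the sprung pad and centred on it. Push its end steadily against that pad so that the pad's front face stands between the two scribed lines, never hard enough to drive the pad to the end of its travel, and finish while still gripping and pushing so that I can clamp it. Leave the leaf and the sprocket, lock ring and tin alone.

Things in the scene. Friction and masses are not known exactly. Their poses are not given: they have to be found in the camera images.
- pipe: the short offcut of grey steel pipe, 31 mm across, 135 mm long, about 0.25 kg, lying loose on the bench; origin on its underside at mid-length, long axis = its y, z up; both ends serve alike; it is gripped across its width and does not roll
- pipe_mid (a point): the centre of the pipe: on its axis at mid-length, 15 mm above its underside
- jig: fixed holding jig, place and turn vary: grey deck 200 (x) by 280 mm (y), top 12 mm above the bench, dark rear block 40 mm tall on its far (+x) edge, centre rib 14 mm wide and 26 mm tall between a left (+y) and a right (-y) bay. Origin on the bench under the deck's centre, z up. Bay centre lines run along x at y = +70 and -70 mm, open above and at the near (-x) end
- pad_left (a joint): travel of the left bay's sprung pad, m: 0 at rest, grows to 0.030 as it is pushed along the jig's +x; spring about 600 N/m, no preload. Scribed lines on the deck on both sides of the pad mark its front face at 0.010 and 0.020: the wanted push, about 6 to 12 N
- pad_left_face (a point): centre of the front face of the left pad, a steel plate 60 mm wide and 36 mm tall just over the deck; moves with the pad; at rest at x = +30 mm, y = +70 mm in the jig, 27.5 mm above the bench
- pad_right (a joint): the same for the right bay's pad
- pad_right_face (a point): centre of the front face of the right pad; at rest at x = +30 mm, y = -70 mm in the jig
- leaf (a joint): hinged dark steel cover leaf on the centre rib (hinge along the jig's x, 44 mm above the bench), rad: about +1.55 = flat over the left bay (right bay open), -1.55 = flat over the right bay (left bay open), 0 = upright; at the start it lies at rest on one side, held by its weight alone
- leaf_edge (a point): middle of the leaf's free edge, 94 mm from its hinge; the leaf is 84 mm wide along the jig's x, 5 mm thick
- cog: bystander: sixteen-tooth sprocket, 69 mm across, 15 mm tall, lying flat; origin at the centre of its underside
- lock_ring: bystander: steel lock ring, 44 mm across, 19 mm tall; origin at the centre of its underside
- tin: bystander: flat patch tin 71 x 108 x 28 mm; origin at the centre of its underside
Not all that is in view belongs to the job. What is shaped like the pipe but orange or yellow is not meant.

How it is judged (in metres and radians):
At the end, for the whole second after the job is handed in: The fingers grip the pipe; it presses the open bay's pad with 4 to 15 N, pad travel 9.5 to 20.5 mm; pipe within 0.14 rad of the jig's x, its centre within 15 mm of the bay's centre line and under 39 mm above the bench (12 mm off the deck); at rest through the last second (((value of joint leaf below -1.2 rad and value of joint pad_left between 0.0095 and 0.0205 m and contact force between pipe and pad_left between 4 and 15 N and y of pipe_mid in the frame of jig between 0.055 and 0.085 m) or (value of joint leaf above 1.2 rad and value of joint pad_right between 0.0095 and 0.0205 m and contact force between pipe and pad_right between 4 and 15 N and y of pipe_mid in the frame of jig between -0.085 and -0.055 m)) and angle between the y axis of pipe and the x axis of jig, either way round below 0.14 rad and z of pipe_mid in the frame of jig below 0.039 m and contact force between the fingers and pipe above 2 N and linear speed of pipe below 0.01 m/s); the arm keeps its last pose, push and grip.
It fails at once if a pad is driven to the end of its travel (over 27 mm) (value of joint any of pad_left, pad_right above 0.027 m).
It fails at once if the robot or the pipe pushes on the leaf (contact force between any of the fingers, the arm, pipe and leaf above 1 N).
It fails at once if the sprocket is moved by more than 20 mm (distance of cog from where it was at the start of the episode above 0.02 m).
It fails at once if the lock ring is moved by more than 20 mm (distance of lock_ring from where it was at the start of the episode above 0.02 m).
It fails at once if the patch tin is moved by more than 20 mm (distance of tin from where it was at the start of the episode above 0.02 m).
It also fails if it takes over 42 s, if anything falls off the work surface, if the arm or the gripper's body presses on something with over 40 N, if the wrist force passes 120 N, or if a joint passes its speed limit or range.

### The arm

A 6-joint arm with a two-finger parallel gripper is mounted at the origin on a cart in front of the work surface, level with it; the furniture and walls round the work are solid. World frame = base frame: x ahead of the robot, y to its left, z up, the work surface at z = 0. Lengths are in mm, angles in rad, forces in N, time in s.
With the tool pointing down it reaches from about 325 to 900 mm from the base axis. Payload 6.1 kg.
Tool frame: the origin (TCP) lies between the finger pads; the fingertips stand env.tcp_to_tips ahead of it and the grasp point (between the pads) lies 2 mm behind it (env.tcp_to_tips is the distance from the TCP to the fingertips, in mm); z points along the fingers, y is the line along which they close (so a half turn about z gives the same grasp; the last joint's range is limited). The gripper opens to 87 mm and grips with 3 to 60 N. Pads are 19 mm wide; open, the fingers measure 117 mm over their backs; the gripper's body (75 mm by 190 mm) begins 51 mm behind the grasp point.
Start: joints at [1.201, 0.22, 1.526, -0, 1.395, -0.126], TCP at [150.869, 606.51, 239.538] pointing down, gripper open.
Joint ranges: [-2.98, 2.98], [-0.91, 2.08], [0.09, 2.57], [-1.24, 4.39], [0.2, 2.65], [-2.68, 2.68]. Speed limits (rad/s): [2.57, 2.57, 3.01, 3.14, 3.14, 3.14].

### API

Orientations are given as a rotation vector (axis times angle).
In Python, from cell import readout, imaging, ticket, env gives the robot as it stands.
- The arm moves only by the tool carry_out, never from a script. Its argument "increments" is one flat list of numbers, 5 for each row, row after row: the closure, from -1 (fully open) to 1 (shut), so that 0 is half open, then the shift along the tool's x, y, z in mm, then the turn about the tool's z in rad. A call has 1 to 10 rows; each row is the pose to reach, as a shift and turn from the pose commanded when the call began, along the tool's axes at that moment; what a row does not reach only later rows make up. A row lasts 1/12 s, in which the tool goes at most 41.7 mm and 7.16 degrees, less where a joint would pass 70% of its speed; a pose out of reach is approached as far as the arm can. A call with a gripper value outside its range is refused whole. The fingers move at their own pace and stop on an object; "squeeze" is the grip in N (left out, the last holds). Time passes only in rows, so rows that repeat a pose let the fingers close. It gives the time, the measured TCP pose, the force, the opening and the grip force at its end, in the units of the state.
- readout.read_state(): the state, without advancing time (a new reading comes with each control period).
- imaging.get_image(name): name is "side" or "top"; returns a dict with "image" (384x512x3 uint8, red, green, blue), "fov_y" (degrees; the focal length in pixels is half the picture's height over the tangent of half this angle, whatever the lens; pixels are square), "cx", "cy" (the principal point, pixels), "rvec" (rotation vector, rad) and "tvec" (3), from world to camera coordinates, as OpenCV has them. Camera axes: x right, y down, z forward; pixel columns grow to the right and rows downward; lengths in mm; the calibration is good to about 2 mm. A picture is of the moment at which its call begins. There is no depth.
- ticket.hand_in(): hands the job in; it is judged then, once.
The state is a dict: "t": time; "joint_pos": joint angles; "qd": joint speeds; "tau": joint torques, N m; "position": TCP position; "tcp_rot": TCP orientation; "wrist_force": force on the tool from outside, world axes, zero at the start; "moment": the same for the moment, N m; "width": finger opening in mm; "grip_force": force on a finger pad.
Only numpy, scipy, OpenCV 4.12 (cv2) and the standard library are available. Lean on these libraries where they do the work, as an engineer would, in place of code of your own. Each camera call takes 0.05 s, during which the arm holds its last target. There are 200 camera calls.

## Working session

There is one attempt and no reset: what is moved stays moved. The work goes in short steps, Python scripts to look and compute and a tool call to move; the robot and the scene stay as the last step left them, time stands still between calls to the robot, and variables do not carry over. Pictures are saved under pics/ and viewed, at most 10 in all, crops included, and the job is handed in when it is done.

Besides the shell and the picture viewer there is one more tool, called by a JSON object that holds its "api" and its "payload", one argument or row to a line. carry_out: Moves the arm, as the interface text tells. Its arguments: {"type":"object","properties":{"increments":{"type":"array","items":{"type":"number"}},"squeeze":{"type":"number"}},"required":["increments"]}

```bash
mkdir -p pics
cat > h.py <<'E'
import numpy as np, cv2
from cell import readout, imaging, ticket, env
def snap(n,f):
    d=imaging.get_image(n); cv2.imwrite('pics/'+f+'.png',cv2.cvtColor(d['image'],cv2.COLOR_RGB2BGR)); np.save('pics/'+f+'.npy',d,allow_pickle=True); return d
def K(d):
    f=d['image'].shape[0]/2/np.tan(np.radians(d['fov_y'])/2); return np.array([[f,0,d['cx']],[0,f,d['cy']],[0,0,1]])
def load(f): return np.load('pics/'+f+'.npy',allow_pickle=True).item()
def w(d,u,v,z):
    R=cv2.Rodrigues(np.array(d['rvec'],float))[0]; t=np.array(d['tvec'],float).ravel()
    c=-R.T@t; r=R.T@np.linalg.inv(K(d))@[u,v,1]; return c+r*(z-c[2])/r[2]
def px(d,p): return cv2.projectPoints(np.array([p],float).reshape(-1,1,3),np.array(d['rvec'],float),np.array(d['tvec'],float),K(d),None)[0].reshape(-1,2)
E
python3 - <<'E'
from h import *
a=snap('top','t0');b=snap('side','s0')
for d in(a,b):
    print({k:d[k] for k in d if k!='image'}, w(d,256,192,0))
print(readout.read_state(),env.tcp_to_tips)
E
```

```text
{'fov_y': 48.677620494527105, 'cx': 253.22606857452786, 'cy': 193.02203205395776, 'rvec': array([ 2.1484884 , -2.12014844,  0.2200185 ]), 'tvec': array([ -87.44036031,  602.28356076, 1115.53001762])} [617.08687136 -88.59379168   0.        ]
{'fov_y': 57.157916953579644, 'cx': 253.7203567583413, 'cy': 195.33425480022385, 'rvec': array([ 2.25161252, -0.56037672,  0.27309116]), 'tvec': array([-543.30023872,  222.44295393,  874.06448535])} [655.32212985  53.86602344   0.        ]
{'t': 0.1, 'joint_pos': array([ 1.20092688e+00,  2.21162957e-01,  1.52749561e+00, -1.11321454e-05,
        1.39469097e+00, -1.26089595e-01]), 'qd': array([ 0.00016064, -0.00057413, -0.00281208, -0.00041292, -0.00230538,
       -0.000356  ]), 'tau': array([ 9.70879773e-04, -4.95948064e+01, -3.88513434e+01,  7.00617023e-02,
        5.16040775e-02, -4.40830740e-05]), 'position': array([150.66653481, 606.0245772 , 238.53747652]), 'tcp_rot': array([-3.81926661e-01, -3.11786574e+00,  2.67914952e-03]), 'wrist_force': array([ 0.10917207, -0.1063898 , -0.02332628]), 'moment': array([-0.04120846, -0.00167063,  0.01944408]), 'grip_force': 0.0, 'width': 87.18975253674503} 17.0
```

View pics/t0.png

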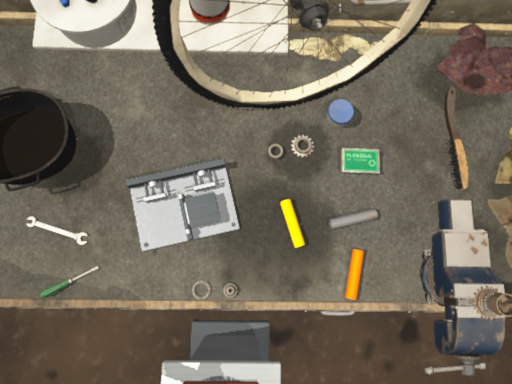

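View pics/s0.png

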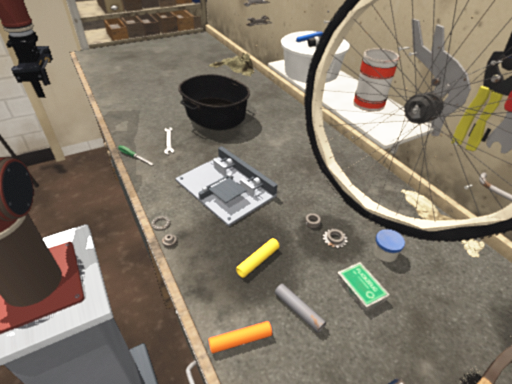

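Top view: the jig is around (185,205), its rear block is at the top, and the leaf lies on the right bay at about (207,208). That leaves the left bay open. There are three pipe-like objects: grey at (354,218), yellow at (292,222) and orange at (355,274). Grey is the one described, and I'll confirm it in an enlarged crop.

Run:
```python
from h import *
d=load('t0'); im=cv2.cvtColor(d['image'],cv2.COLOR_RGB2BGR)
a=cv2.resize(im[150:260,120:250],None,fx=4.5,fy=4.5,interpolation=cv2.INTER_CUBIC)
cv2.imwrite('pics/c1.png',a)
b=cv2.resize(im[140:240,320:400],None,fx=6,fy=6,interpolation=cv2.INTER_CUBIC)
cv2.imwrite('pics/c2.png',b)
```

```text
(no output)
```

View pics/c1.png

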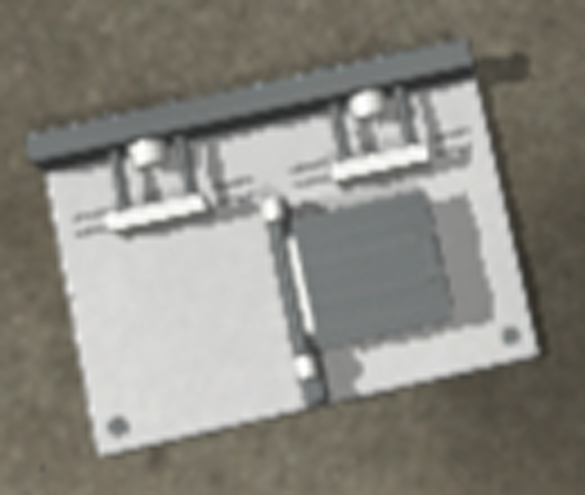

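View pics/c2.png

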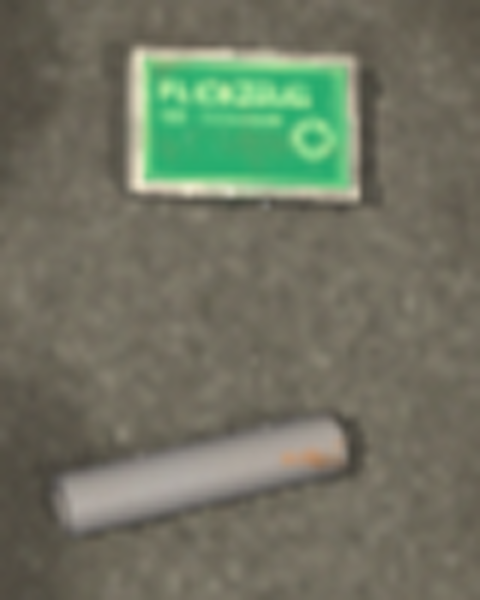

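The crop confirms the grey pipe, with ends at about (331,224) and (377,214) in the full image. The leaf covers the right bay. The near deck corners are at (142.2,251.1) and (240,228.2).

Run:
```python
from h import *
d=load('t0'); s=load('s0')
c=lambda u,v:(120+u/4.5-.4,150+v/4.5-.4)
nl=w(d,*c(100,455),12);nr=w(d,*c(540,352),12);print('near',nl,nr,np.linalg.norm(nl-nr))
y=(nl-nr)[:2];y/=np.linalg.norm(y);x=np.array([y[1],-y[0]]);yaw=np.arctan2(x[1],x[0])
o=(nl+nr)[:2]/2+100*x;print('origin',o,'yaw',yaw)
for n,p in dict(padL0=(107,225),padL1=(205,207),padR0=(335,178),padR1=(428,160)).items():
    q=w(d,*c(*p),12)[:2]-o; print(n,q@x,q@y)
for n,p in dict(ribfront=(318,403),).items():
    q=w(d,*c(*p),26)[:2]-o; print(n,q@x,q@y)
e=[w(d,320+u/6-.4,140+v/6-.4,15) for u,v in((63,503),(346,444))]
print('pipe',e,(e[0]+e[1])/2,np.linalg.norm(e[0]-e[1]),np.arctan2(*(e[0]-e[1])[[1,0]]))
# side check
J=lambda a,b,z:list(o+a*x+b*y)+[z]
for p in [J(-100,140,12),J(-100,-140,12),J(30,70,45.5)]+e: print('side',px(s,p),'top',px(d,p))
im=cv2.cvtColor(s['image'],cv2.COLOR_RGB2BGR)
for p in [J(-100,140,12),J(-100,-140,12),J(30,40,45.5),J(30,100,45.5),J(-100,7,26),J(-100,70,12)]+e:
    u=px(s,p)[0]; cv2.circle(im,(int(u[0]*8),int(u[1]*8)),8,(0,0,255),-1,shift=3)
cv2.imwrite('pics/c3.png',cv2.resize(im[140:340,165:345],None,fx=3,fy=3,interpolation=cv2.INTER_CUBIC))
```

```text
near [443.74601663 227.7163935   12.        ] [511.19015979 -42.98819988  12.        ] 278.9797292327024
origin [574.50187418 116.53938128] yaw 0.2441718728996393
padL0 40.853750834251755 108.63100775230606
padL1 38.20685172482161 46.35089814825538
padR0 37.92156811789086 -37.51077404010286
padR1 35.967933161566464 -97.57126930882725
ribfront -100.84839620986281 0.7284213970864555
pipe [array([ 526.81131911, -299.23090613,   15.        ]), array([ 556.85520182, -435.0557833 ,   15.        ])] [ 541.83326046 -367.14334471   15.        ] 139.10798735238774 1.7884868726131693
side [[175.29416218 177.7625528 ]] top [[141.64073188 250.75359635]]
side [[228.68622819 223.7118121 ]] top [[239.7761378  227.78098996]]
side [[218.59686864 163.80614274]] top [[155.10948635 198.20762073]]
side [[279.32146795 288.47136307]] top [[330.1        223.43333333]]
side [[322.7098079  329.79132358]] top [[377.26666667 213.6       ]]
```

View pics/c3.png

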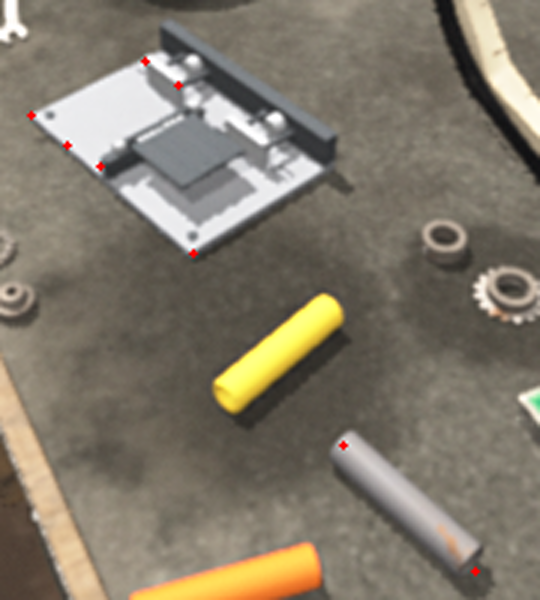

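Run:
```python
from h import *
d=load('t0'); s=load('s0')
c=lambda u,v:(120+u/4.5-.4,150+v/4.5-.4)
a=lambda p,q:np.arctan2(*(q-p)[[1,0]])
print('left edge',a(w(d,*c(100,455),12),w(d,*c(46,170),12)),'right',a(w(d,*c(540,352),12),w(d,*c(481,80),12)))
print('block top',a(w(d,*c(470,40),40),w(d,*c(27,133),40))-np.pi/2, w(d,*c(470,40),40),w(d,*c(27,133),40))
print('screws',a(w(d,*c(511,335),12),w(d,*c(118,427),12))-np.pi/2)
print('ribL',a(w(d,*c(302,405),26),w(d,*c(266,215),26)))
e=[w(s,165+u/3-.3,140+v/3-.3,15) for u,v in((342,443),(471,558))]
print('pipe side',e,(e[0]+e[1])/2,np.linalg.norm(e[0]-e[1]),a(e[1],e[0]))
```

```text
left edge 0.24465618467731254 right 0.23003681872898338
block top 0.23138157224391187 [704.95955742   4.22639214  40.        ] [640.46959135 277.95156835  40.        ]
screws 0.24495343795247315
ribL 0.2259891165515008
pipe side [array([ 527.09754705, -295.84830223,   15.        ]), array([ 560.67391644, -426.16415965,   15.        ])] [ 543.88573175 -361.00623094   15.        ] 134.57189630455275 1.822965446288613
```

Jig: origin (574.5,116.5), yaw about 0.238, left bay open. Pipe: centre about (543,-363.5), axis about 1.80 rad.

Moving towards the pipe.

{"api": "carry_out", "payload": {
  "increments": [-1,-33,-25,3,0,-66,-50,6,0,-99,-75,9,0,-132,-100,12,0,-165,-124,15,0,-198,-149,18,0,-231,-174,21,0,-264,-199,24,0,-297,-224,27,0,-330,-249,30,0]
}}

```text
schema error: expected a multiple of 5 numbers
```

```bash
cat > g.py <<'E'
import sys
from h import *
from scipy.spatial.transform import Rotation as Rn
x,y,z,a=map(float,sys.argv[1:5])  # target TCP, tool-x angle (mod pi)
s=readout.read_state(); R=Rn.from_rotvec(s['tcp_rot']).as_matrix()
cur=np.arctan2(R[1,0],R[0,0])
print('pos',s['position'].round(1),'xang',round(cur,3),'t',s['t'],'q',s['joint_pos'].round(2),'F',s['wrist_force'].round(1),'w',round(s['width'],1),'g',round(s['grip_force'],1))
print('shift',(R.T@(np.array([x,y,z])-s['position'])).round(1),'turn',round(-((a-cur+np.pi)%(2*np.pi)-np.pi),3))
E
python3 g.py 543 -363.5 120 1.80
```

```text
pos [150.7 606.  238.5] xang 2.898 t 0.1 q [ 1.2   0.22  1.53 -0.    1.39 -0.13] F [ 0.1 -0.1 -0. ] w 87.2 g 0.0
shift [-614.8 -846.   119.9] turn 1.098
```

{"api": "carry_out", "payload": {
  "increments": [-1,-33,-25,3,0,-1,-66,-50,6,0,-1,-99,-75,9,0,-1,-132,-100,12,0,-1,-165,-125,15,0,-1,-198,-150,18,0,-1,-231,-175,21,0,-1,-264,-200,24,0,-1,-297,-225,27,0,-1,-330,-250,30,0]
}}

```text
t: 0.93
position: [411.4, 282.4, 209.2]
tcp_rot: [-0.382, -3.118, 0.0]
wrist_force: [0.4, 1.4, -0.3]
width: 87.2
grip_force: 0.0
```

{"api": "carry_out", "payload": {
  "increments": [-1,-17,-36,3,0.1,-1,-34,-72,6,0.2,-1,-52,-108,9,0.3,-1,-69,-144,12,0.4,-1,-86,-180,15,0.5,-1,-103,-216,18,0.6,-1,-120,-252,21,0.7,-1,-137,-288,24,0.8,-1,-155,-324,27,0.9,-1,-172,-360,30,1.0]
}}

```text
t: 1.77
position: [490.6, -108.6, 179.2]
tcp_rot: [-1.837, -2.548, -0.0]
wrist_force: [2.4, 0.1, 0.9]
width: 87.0
grip_force: 0.0
```

```bash
python3 g.py 543 -363.5 100 1.80
```

```text
pos [ 490.6 -108.6  179.2] xang 1.893 t 1.7667 q [-0.38 -0.02  1.9   0.    1.26 -0.7 ] F [2.4 0.1 0.9] w 87.0 g 0.0
shift [-258.4  -30.9   79.1] turn 0.093
```

{"api": "carry_out", "payload": {
  "increments": [-1,-32,-4,10,0.02,-1,-64,-8,20,0.04,-1,-96,-12,30,0.06,-1,-128,-16,40,0.08,-1,-160,-20,50,0.093,-1,-192,-24,60,0.093,-1,-224,-28,70,0.093,-1,-256,-31,79,0.093,-1,-256,-31,79,0.093,-1,-256,-31,79,0.093]
}}

```text
t: 2.6
position: [542.6, -359.9, 98.5]
tcp_rot: [-1.948, -2.461, -0.0]
wrist_force: [-0.6, 0.8, -1.0]
width: 87.0
grip_force: 0.0
```

```bash
python3 g.py 543 -363.5 20 1.80
python3 - <<'E'
from h import *
d=snap('top','t1');s=snap('side','s1')
im=[]
for q in(d,s):
    u=px(q,[543,-363.5,40])[0].astype(int); a=cv2.cvtColor(q['image'],cv2.COLOR_RGB2BGR)
    x0=min(max(u[0]-55,0),512-110);y0=min(max(u[1]-55,0),384-110);print(x0,y0)
    im.append(cv2.resize(a[y0:y0+110,x0:x0+110],(396,396),interpolation=cv2.INTER_CUBIC))
cv2.imwrite('pics/c4.png',np.hstack(im))
E
```

```text
pos [ 542.6 -359.9   98.5] xang 1.802 t 2.6 q [-0.71  0.41  1.56  0.    1.17 -0.94] F [-0.6  0.8 -1. ] w 87.0 g 0.0
shift [-3.8 -0.3 78.5] turn 0.002
299 161
245 245
```

View pics/c4.png

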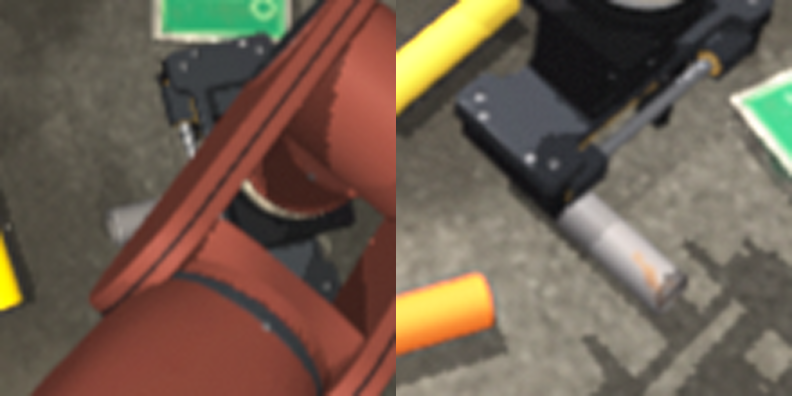

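The gripper straddles the pipe, aligned with its axis, and nothing tall is under its body. I'll descend and grip.

{"api": "carry_out", "payload": {
  "increments": [-1,-3,0,25,0,-1,-3,0,50,0,-1,-3,0,65,0,-1,-3,0,72,0,-1,-3,0,78,0,-1,-3,0,78,0,1,-3,0,78,0,1,-3,0,78,0,1,-3,0,78,0,1,-3,0,78,0],
  "squeeze": 50
}}

```text
t: 3.53
position: [545.0, -362.5, 23.7]
tcp_rot: [1.946, 2.464, -0.0]
wrist_force: [-0.2, -0.3, -0.4]
width: 67.6
grip_force: 0.0
```

{"api": "carry_out", "payload": {
  "increments": [1,0,0,0,0,1,0,0,0,0,1,0,0,0,0,1,0,0,0,0,1,0,0,0,0,1,0,0,0,0]
}}

```text
t: 4.03
position: [544.0, -362.0, 22.5]
tcp_rot: [-1.946, -2.465, 0.001]
wrist_force: [-3.4, 0.1, 0.6]
width: 28.1
grip_force: 1.0
```

```bash
python3 g.py 500 -200 140 1.80
```

```text
pos [ 544.  -362.    22.5] xang 1.805 t 4.0333 q [-0.71  0.51  1.59 -0.    1.04 -0.94] F [-3.4  0.1  0.6] w 28.1 g 1.0
shift [ 167.8   -5.3 -117.5] turn 0.005
```

{"api": "carry_out", "payload": {
  "increments": [1,0,0,0,0,1,0,0,0,0,1,0,0,0,0]
}}

```text
t: 4.28
position: [544.0, -362.0, 22.5]
tcp_rot: [-1.947, -2.465, 0.0]
wrist_force: [-2.2, -1.5, 0.9]
width: 27.6
grip_force: 50.0
```

Width 27.6 mm suggests the fingers hold the pipe above its axis. I'll regrip 3.5 mm lower.

{"api": "carry_out", "payload": {
  "increments": [0,0,0,0,0,0,0,0,0,0,0,0,0,3.5,0,0,0,0,3.5,0,0,0,0,3.5,0,1,0,0,3.5,0,1,0,0,3.5,0,1,0,0,3.5,0,1,0,0,3.5,0,1,0,0,3.5,0]
}}

```text
t: 5.12
position: [544.4, -362.0, 19.1]
tcp_rot: [1.947, 2.465, 0.0]
wrist_force: [-0.0, -1.2, 0.2]
width: 27.5
grip_force: 50.0
```

{"api": "carry_out", "payload": {
  "increments": [1,0,0,0,0,1,0,0,0,0,1,0,0,0,0,1,0,0,0,0,1,0,0,-10,0,1,0,0,-30,0,1,0,0,-60,0,1,0,0,-90,0,1,0,0,-120,0,1,0,0,-120,0]
}}

```text
t: 5.95
position: [547.5, -364.5, 147.4]
tcp_rot: [1.94, 2.457, -0.001]
wrist_force: [1.2, -0.5, -0.7]
width: 27.7
grip_force: 50.0
```

```bash
python3 g.py 500 0 140 0.238;python3 - <<'E'
from h import *
d=snap('top','t2');s=snap('side','s2')
u=px(s,[544,-363.5,135])[0].astype(int);a=cv2.cvtColor(s['image'],cv2.COLOR_RGB2BGR)
x0=min(max(u[0]-60,0),512-130);y0=min(max(u[1]-60,0),384-130);print(x0,y0)
cv2.imwrite('pics/c5.png',cv2.resize(a[y0:y0+130,x0:x0+130],(520,520),interpolation=cv2.INTER_CUBIC))
E
```

```text
pos [ 547.5 -364.5  147.4] xang 1.805 t 5.95 q [-0.71  0.36  1.53  0.    1.24 -0.94] F [ 1.2 -0.5 -0.7] w 27.7 g 50.0
shift [365.7  38.3   4.2] turn 1.567
245 216
```

View pics/c5.png

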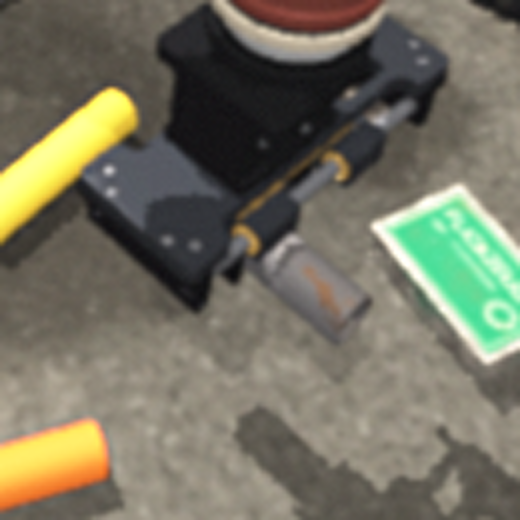

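The pipe is lifted cleanly; its free end is at about (334,295) in the side image. Carrying it to above the left bay.

```bash
python3 g.py 497 170 135 0.238;python3 - <<'E'
from h import *
s=load('s2'); e=w(s,333.7,295.5,144); r=e[:2]-[547.5,-364.5]; a=1.805
print(e, r@[np.cos(a),np.sin(a)], r@[-np.sin(a),np.cos(a)])
E
```

```text
pos [ 545.1 -362.6  141.1] xang 1.805 t 6.05 q [-0.71  0.37  1.53 -0.    1.23 -0.94] F [-0.4  0.9 -2.6] w 27.9 g 50.0
shift [529.2  76.7   4.7] turn 1.567
[ 562.80190083 -431.57859863  144.        ] -68.79840488278184 0.682677370947227
```

{"api": "carry_out", "payload": {
  "increments": [1,36,5,0,0.11,1,72,10,0,0.22,1,108,15,0,0.33,1,144,21,0,0.44,1,180,26,1,0.55,1,216,31,1,0.66,1,252,36,2,0.77,1,288,41,2,0.88,1,324,46,3,0.99,1,360,51,3,1.1]
}}

```text
t: 6.88
position: [508.1, 2.0, 133.6]
tcp_rot: [-2.95, -1.075, 0.006]
wrist_force: [0.4, 0.7, -2.5]
width: 28.1
grip_force: 50.0
```

```bash
python3 g.py 497 170 135 0.238
```

```text
pos [508.1   2.  133.6] xang 0.699 t 6.8833 q [-0.15  0.05  1.92  0.    1.17  0.72] F [ 0.4  0.7 -2.5] w 28.1 g 50.0
shift [  99.6 -135.7   -1.2] turn 0.461
```

{"api": "carry_out", "payload": {
  "increments": [1,20,-27,0,0.1,1,40,-54,0,0.2,1,60,-81,0,0.3,1,80,-108,0,0.4,1,98,-134,0,0.46,1,98,-134,0,0.46,1,98,-134,0,0.46,1,98,-134,0,0.46,1,98,-134,0,0.46]
}}

```text
t: 7.63
position: [497.7, 164.6, 134.9]
tcp_rot: [3.118, 0.383, -0.003]
wrist_force: [-1.2, 0.5, -3.2]
width: 27.2
grip_force: 50.0
```

```bash
python3 g.py 497 170 34 0.238;python3 - <<'E'
from h import *
d=snap('top','t3');s=snap('side','s3')
im=[]
for q in(d,s):
    u=px(q,[530,170,40])[0].astype(int);a=cv2.cvtColor(q['image'],cv2.COLOR_RGB2BGR)
    x0=min(max(u[0]-60,0),512-130);y0=min(max(u[1]-60,0),384-130);print(x0,y0)
    im.append(cv2.resize(a[y0:y0+130,x0:x0+130],(400,400),interpolation=cv2.INTER_CUBIC))
cv2.imwrite('pics/c6.png',np.hstack(im))
E
```

```text
pos [497.7 164.6 134.9] xang 0.245 t 7.6333 q [ 0.17  0.08  1.89 -0.    1.17  1.5 ] F [-1.2  0.5 -3.2] w 27.2 g 50.0
shift [  0.9  -5.4 100.9] turn 0.007
102 158
145 113
```

View pics/c6.png

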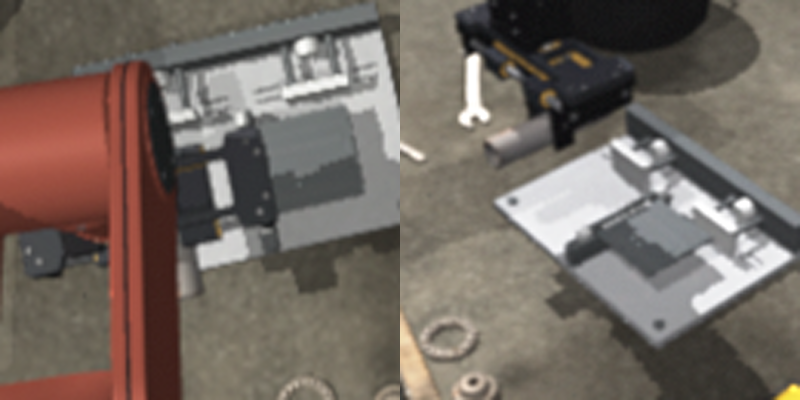

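Pipe and bay are lined up, and the body will clear the leaf by over 30 mm. Descending short of the pad.

{"api": "carry_out", "payload": {
  "increments": [1,0,-5,10,0,1,0,-5,35,0,1,0,-5,60,0,1,0,-5,80,0,1,0,-5,92,0,1,0,-5,97,0,1,0,-5,97,0,1,0,-5,97,0]
}}

```text
t: 8.4
position: [497.7, 170.5, 39.6]
tcp_rot: [-3.118, -0.383, -0.001]
wrist_force: [0.3, -0.4, -2.6]
width: 27.4
grip_force: 50.0
```

```bash
python3 g.py 536 179 33.5 0.238
```

```text
pos [497.7 170.5  39.6] xang 0.244 t 8.4 q [0.18 0.23 1.93 0.   0.98 1.51] F [ 0.3 -0.4 -2.6] w 27.4 g 50.0
shift [39.2  1.   6.1] turn 0.006
```

{"api": "carry_out", "payload": {
  "increments": [1,0,0,3,0.005,1,0,0,5,0.005,1,5,0,5,0.005,1,10,0,5,0.005,1,15,0,5,0.005,1,18,0,5,0.005,1,18,0,5,0.005,1,18,0,5,0.005]
}}

```text
t: 9.07
position: [514.8, 174.9, 34.1]
tcp_rot: [-3.119, -0.376, -0.0]
wrist_force: [-0.2, 0.3, -3.3]
width: 27.8
grip_force: 50.0
```

{"api": "carry_out", "payload": {
  "increments": [1,2,0,0,0,1,4,0,0,0,1,6,0,0,0,1,8,0,0,0,1,8,0,0,0,1,8,0,0,0]
}}

```text
t: 9.57
position: [522.4, 176.8, 34.0]
tcp_rot: [3.119, 0.376, 0.0]
wrist_force: [-0.6, -0.0, -2.8]
width: 27.7
grip_force: 50.0
```

```bash
python3 g.py 536 179 33.5 0.238
```

```text
pos [522.4 176.8  34. ] xang 0.24 t 9.5667 q [ 0.18  0.29  1.86 -0.    0.99  1.51] F [-0.6 -0.  -2.8] w 27.7 g 50.0
shift [13.7  1.1  0.5] turn 0.002
```

{"api": "carry_out", "payload": {
  "increments": [1,1,0,0,0,1,2,0,0,0,1,4,0,0,0,1,6,0,0,0,1,6,0,0,0,1,6,0,0,0]
}}

```text
t: 10.07
position: [527.8, 178.1, 33.8]
tcp_rot: [3.119, 0.376, -0.002]
wrist_force: [-3.3, -0.6, -0.7]
width: 27.6
grip_force: 50.0
```

{"api": "carry_out", "payload": {
  "increments": [1,1,0,0,0,1,2,0,0,0,1,4,0,0,0,1,4,0,0,0,1,4,0,0,0]
}}

```text
t: 10.48
position: [531.5, 179.0, 33.8]
tcp_rot: [3.119, 0.376, -0.002]
wrist_force: [-4.7, -0.7, -1.1]
width: 27.7
grip_force: 50.0
```

{"api": "carry_out", "payload": {
  "increments": [1,1,0,0,0,1,2,0,0,0,1,4,0,0,0,1,6,0,0,0,1,6,0,0,0,1,6,0,0,0,1,6,0,0,0]
}}

```text
t: 11.07
position: [536.4, 180.2, 33.5]
tcp_rot: [3.119, 0.376, -0.006]
wrist_force: [-8.0, -2.6, 1.3]
width: 27.8
grip_force: 50.0
```

```bash
python3 g.py 536 179 33.5 0.238;python3 - <<'E'
from h import *
print(*[w_.round(1) for w_ in []])
d=snap('top','t4');s=snap('side','s4');fs=[readout.read_state()['wrist_force']]
for i in range(6): imaging.get_image('side'); fs.append(readout.read_state()['wrist_force'])
print(np.round(fs,1),np.mean(fs,0)@[.972,.236,0])
im=[]
for q,p,h in((d,[590,180,30],40),(s,[570,180,30],40)):
    u=px(q,p)[0].astype(int);a=cv2.cvtColor(q['image'],cv2.COLOR_RGB2BGR)
    x0,y0=u-h;print(x0,y0)
    im.append(cv2.resize(a[y0:y0+2*h,x0:x0+2*h],(400,400),interpolation=cv2.INTER_CUBIC))
cv2.imwrite('pics/c7.png',np.hstack(im))
E
```

```text
pos [536.4 180.2  33.5] xang 0.24 t 11.0667 q [ 0.18  0.32  1.82 -0.    1.    1.52] F [-8.  -2.6  1.3] w 27.8 g 50.0
shift [-0.6  1.1  0. ] turn 0.002

[[-8.7 -3.   0.9]
 [-7.7 -1.9  1.6]
 [-8.  -2.5  2.1]
 [-8.4 -1.4  0.6]
 [-8.1 -1.6  0.2]
 [-8.2 -2.5  1. ]
 [-7.9 -2.8  1.2]] -8.429469675081139
120 158
175 130
```

View pics/c7.png

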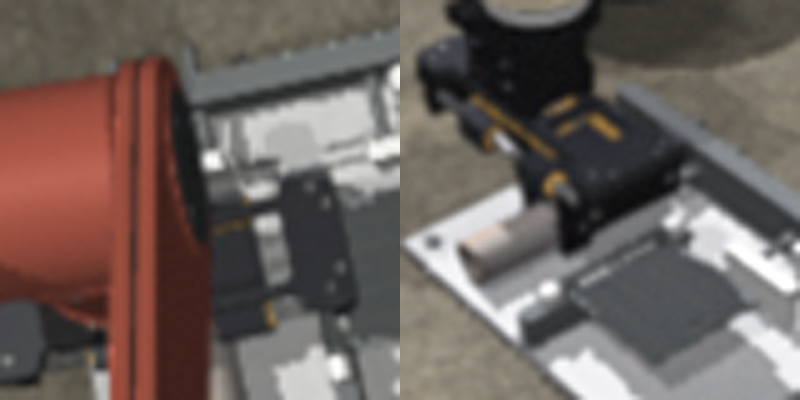

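The side view shows the pipe low in the left bay, clear of the leaf and rib, with its rear end at about (475,255) in the right-hand half of the crop. The push is a steady 8.4 N, which means about 14 mm of travel. The arm pose gives about 15 mm and y of about 71 mm, so they agree. Handing in.

```bash
python3 -c "
from cell import ticket; print(ticket.hand_in())"
```

```text
the job is handed in; nothing more can be done
None
```

I've handed the job in with the grey pipe still gripped at 50 N in the open left bay, pushing the pad with about 8.4 N (estimated 14–15 mm of travel, centred to about 1 mm); the leaf, sprocket, lock ring and tin weren't touched as far as I could see, and the hand-in gave no verdict.

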